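# Nest a corner guard in its carrier

### The arm

A 6-joint arm with a two-finger parallel gripper is mounted at the origin on a cart in front of the work surface, level with it; the furniture and walls round the work are solid. World frame = base frame: x ahead of the robot, y to its left, z up, the work surface at z = 0. Lengths are in mm, angles in rad, forces in N, time in s.
With the tool pointing down it reaches from about 400 to 925 mm from the base axis. Payload 3.4 kg.
Tool frame: the origin (TCP) lies midway between the tips of the shut fingers; the grasp point (between the pads) lies 19 mm behind it; z points along the fingers, y is the line along which they close (so a half turn about z gives the same grasp; the last joint's range is limited). The gripper opens to 85 mm and grips with 20 to 120 N. Pads are 22 mm wide; open, the fingers measure 114 mm over their backs; the gripper's body (76 mm by 85 mm) begins 54 mm behind the grasp point. The pads swing forward as they close: fully open they stand 13 mm farther back than shut.
Start: joints at [1.177, 0.307, 1.506, -0, 1.328, -0.073], TCP at [181.336, 545.663, 191.605] pointing down, gripper open.
Joint ranges: [-3.12, 3.12], [-1.05, 2.28], [0.14, 2.33], [-1.42, 4.57], [0.1, 2.73], [-2.68, 2.68]. Speed limits (rad/s): [2.57, 2.57, 3.14, 3.14, 3.14, 3.14].

### API

Orientations are given as a 3x3 rotation matrix whose columns are the frame's x, y, z axes.
In Python, from rig import state, grab_frame, hand_in gives the robot as it stands.
- The arm moves only by the tool move_arm, never from a script. Its argument "steps" is a list that holds one entry, the list of rows, each a list of 7 numbers: the shift along the tool's x, y, z in mm, then the turn, a rotation vector about the tool's x, y, z in degrees, then the closure, from -1 (fully open) to 1 (shut). A call has 1 to 12 rows; each row is the pose to reach, as a shift and turn from the pose commanded when the call began, along the tool's axes at that moment; what a row does not reach only later rows make up. A row lasts 1/12 s, in which the tool goes at most 41.7 mm and 7.16 degrees, less where a joint would pass 70% of its speed; a pose out of reach is approached as far as the arm can. A call with a gripper value outside its range is refused whole. The fingers move at their own pace and stop on an object; the grip force is fixed at half the most. Time passes only in rows, so rows that repeat a pose let the fingers close. It gives the time, the measured TCP pose, the force, the opening and the grip force at its end, in the units of the state.
- state(): the state, without advancing time (a new reading comes with each control period).
- grab_frame(name): name is "scene" or "top" or "wrist"; returns a dict with "image" (420x560x3 uint8, red, green, blue), "mtx" (3x3 intrinsics, pixels), "R" (3x3) and "t" (3): a world point X has camera coordinates R X + t. Camera axes: x right, y down, z forward; pixel columns grow to the right and rows downward; lengths in mm; the calibration is good to about 2 mm. A picture is of the moment at which its call begins. There is no depth.
- hand_in(): hands the job in; it is judged then, once.
The state is a dict: "clock": time; "joint_pos": joint angles; "qvel": joint speeds; "joint_efforts": joint torques, N m; "tool_pos": TCP position; "tcp_rot": TCP orientation; "ft_force": force on the tool from outside, world axes, zero at the start; "moment": the same for the moment, N m; "finger_gap": opening from 0.0 (shut) to 1.0 (fully open); "grasp_force": force on a finger pad.
Only numpy, scipy, OpenCV 4.12 (cv2) and the standard library are available. Lean on these libraries where they do the work, as an engineer would, in place of code of your own. Each camera call takes 0.05 s, during which the arm holds its last target. There are 200 camera calls.

### The job

Pack the loose metal corner guard away: lay it V-up inside the narrow angle section on the wooden carrier, and find the place along the V where the cut-out in its ridge drops over the carrier's locating stud, so that it lies fully home with both legs flat on the legs of the carrier. Let go of it there, and leave the cup and the tumbler where they stand.

Things in the scene. Friction and masses are not known exactly. Their poses are not given: they have to be found in the camera images.
- carrier: Wooden board 100 x 168 x 12 mm, fixed, carrying a plain metal angle section V-up, 166 mm long, its two legs rising at 45 deg toward -x and +x, 6 mm thick, with wooden blocks behind them. Origin: centre of the board's underside; y along the V, z up, x across, roughly to the robot's right. See v_mid.
- v_mid (a point): Inner corner of the V at mid-length, 34 mm above the worktop; axes as carrier. Inner faces run 28 mm up from it. The guard's outer ridge lies on this line when home. A fixed dark steel stud, 22 mm along y, 20 across, tops out 10 mm above the corner; its middle is within 25 mm of the V's middle, unreported: see or feel it. Off it, the guard rides about 10 mm too high.
- guard_leg (a point): Loose plain metal corner guard: equal angle 70 x 70 mm, 9 mm thick, 120 long, 0.2 to 0.4 kg. Starts with one leg flat on the worktop, the other upright on the robot's left. This point: centre of the upright leg (half-way up, along and through). z up this leg, x along the flat leg away from it, y lengthwise. Outer face 4.5 mm to -x; top edge 35 mm to +z, underside 35 mm to -z.
- guard_left (a point): Outer ridge (corner of the two outer faces) of the guard at its +y end; axes as guard_leg. Mid-length the ridge has a cut-out 30 mm long, reaching 24 mm up each leg from the ridge: it takes the stud with 4 mm play either way.
- guard_right (a point): The outer ridge of the guard at its -y end; axes as guard_leg.
- tumbler_mid (a point): Bystander: loose steel tumbler, 68 mm wide, 92 mm tall, upright; its centre.
- cup_mid (a point): Bystander: loose green tea cup, 96 x 122 mm, 56 mm tall, upright; half-way up.

How it is judged:
By the outcome, as a careful person would: the job done as asked, in the order asked, and still so for the second after the job is handed in, with the robot touching nothing.
It also fails if it takes over 64 s, if anything falls off the work surface, if the arm or the gripper's body presses on something with over 40 N, if the wrist force passes 120 N, or if a joint passes its speed limit or range.

## Working session

There is one attempt and no reset: what is moved stays moved. The work goes in short steps, Python scripts to look and compute and a tool call to move; the robot and the scene stay as the last step left them, time stands still between calls to the robot, and variables do not carry over. Pictures are saved under pics/ and viewed, at most 10 in all, crops included, and the job is handed in when it is done.

Besides the shell and the picture viewer there is one more tool, called after "Request:" as name([rows], argument=value, ...), one row to a line, values as JSON. move_arm: Moves the arm, as the interface text tells. Its arguments: {"type":"object","properties":{"steps":{"type":"array"}},"required":["steps"]}

```bash
mkdir -p pics; ls; python3 - <<'E'
from rig import *
import cv2,numpy as np
np.set_printoptions(suppress=True,precision=3)
s=state(); print(s)
for n in ("scene","top"):
    f=grab_frame(n); cv2.imwrite(f"pics/{n}0.png",f["image"][:,:,::-1]); np.savez(f"{n}0.npz",**f)
    print(n,f["mtx"],f["R"],f["t"],-f["R"].T@f["t"])
E
```

```text
pics
{'clock': 0.0, 'joint_pos': array([ 1.176,  0.308,  1.508, -0.   ,  1.328, -0.074]), 'qvel': array([ 0.   ,  0.001, -0.   ,  0.002, -0.001, -0.001]), 'joint_efforts': array([ -0.002, -45.757, -25.191,  -0.   ,   0.013,  -0.   ]), 'tool_pos': array([181.059, 544.908, 190.681]), 'tcp_rot': array([[-0.949,  0.315, -0.001],
       [ 0.315,  0.949, -0.002],
       [ 0.   , -0.002, -1.   ]]), 'ft_force': array([-0.172, -0.678,  0.741]), 'moment': array([ 0.002, -0.035, -0.014]), 'grasp_force': 0.0, 'finger_gap': 0.9999946154043153}
scene [[423.717   0.    279.297]
 [  0.    423.717 206.339]
 [  0.      0.      1.   ]] [[ 0.998  0.057 -0.011]
 [ 0.024 -0.565 -0.825]
 [-0.053  0.823 -0.566]] [-586.504   16.079 1140.143] [ 645.756 -895.559  652.031]
top [[446.59    0.    278.252]
 [  0.    446.59  210.049]
 [  0.      0.      1.   ]] [[-0.019 -1.    -0.003]
 [-0.993  0.019 -0.118]
 [ 0.118  0.    -0.993]] [   1.109  574.847 1265.42 ] [ 421.738  -10.601 1324.297]
```

View pics/scene0.png

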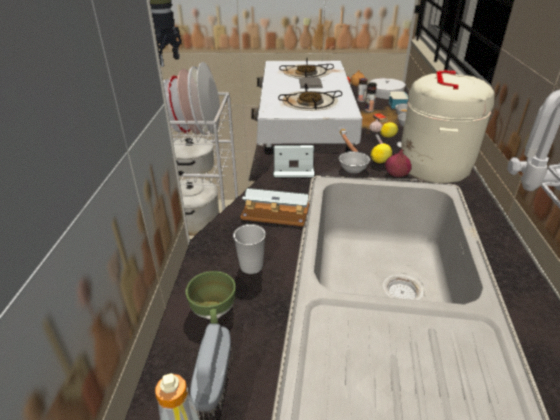

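View pics/top0.png

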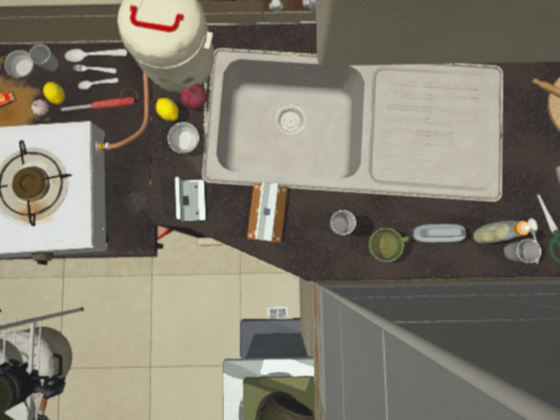

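The scene view shows the guard at about (294,160) and the carrier at (275,207). In the top view the guard is at (190,200), the carrier at (267,212), the tumbler at (343,222) and the cup at (388,245). I'll zoom in.

```bash
python3 - <<'E'
import cv2,numpy as np
a=cv2.imread("pics/top0.png")[165:255,160:300]; b=cv2.imread("pics/scene0.png")[135:235,225:325]
a=cv2.resize(a,None,fx=5.6,fy=5.6,interpolation=2)[:504]; cv2.imwrite("pics/c1.png",a)
b=cv2.resize(b,None,fx=6,fy=6,interpolation=2); cv2.imwrite("pics/c2.png",b)
print(a.shape,b.shape)
E
```

```text
(504, 784, 3) (600, 600, 3)
```

View pics/c1.png

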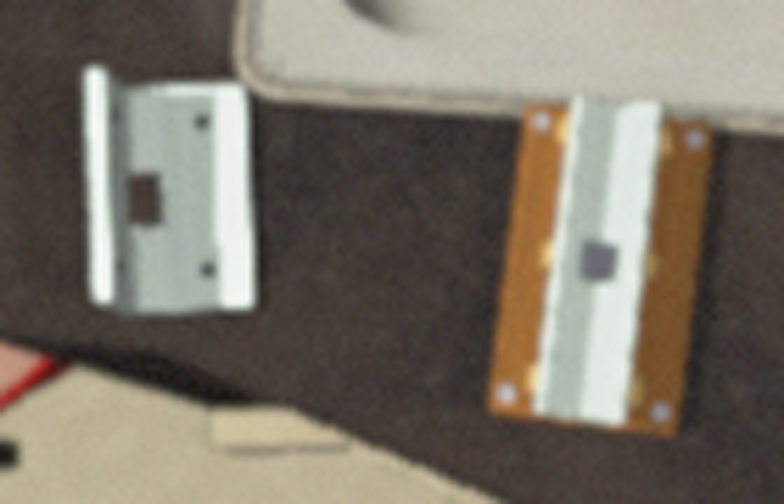

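View pics/c2.png

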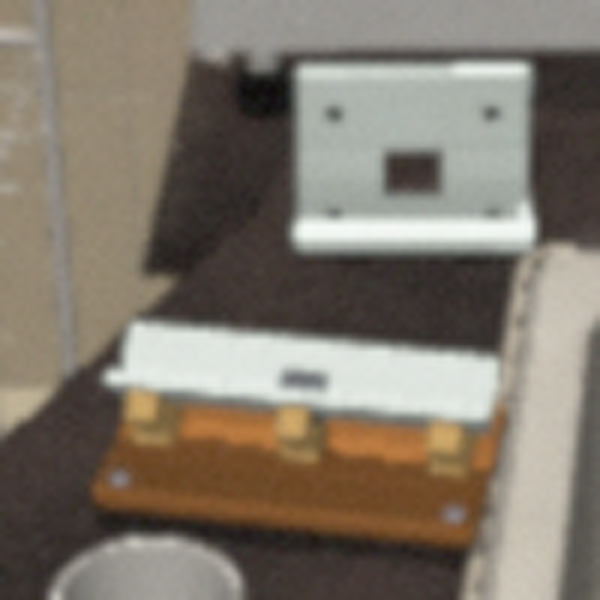

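The guard's upright leg is on the left in the top view, with its cut-out at crop (145,200). The carrier V runs from crop (582,416) to (617,97), with the stud at crop (600,262), or scene-crop (303,380). Next I'll measure by casting rays.

```bash
cat > h.py <<'E'
import numpy as np,cv2
np.set_printoptions(suppress=True,precision=2)
def ray(f,u,v):
    d=f["R"].T@np.linalg.inv(f["mtx"])@[u,v,1]; return -f["R"].T@f["t"],d
def onz(f,u,v,z):
    c,d=ray(f,u,v); return c+d*(z-c[2])/d[2]
E
python3 - <<'E'
from h import *
T=np.load("top0.npz");S=np.load("scene0.npz")
t=lambda x,y,z:onz(T,(x+.5)/5.6-.5+160,(y+.5)/5.6-.5+165,z)
s=lambda x,y,z:onz(S,(x+.5)/6-.5+225,(y+.5)/6-.5+135,z)
for n,a in dict(gTfarL=(85,68,70),gTfarR=(108,68,70),gTnL=(92,303,70),gTnR=(115,303,70),flatfar=(248,85,9),flatnear=(255,308,9),
 cutfar=(145,174,9),cutnear=(145,225,9),stud=(600,262,44),studfar=(600,243,44),studnear=(600,281,44),
 Vn1=(537,412,52),Vn2=(628,420,52),Vf1=(575,95,52),Vf2=(660,100,52),b1=(525,103,12),b2=(712,122,12),b3=(675,432,12),b4=(490,412,12)).items(): print(n,t(*a))
print("scene")
for n,a in dict(gTl=(296,66,70),gTr=(533,66,70),flatl=(295,245,0),flatr=(535,247,0),cutl=(385,170,35),stud=(303,380,40),studtop=(303,373,44),b1=(95,490,12),b2=(468,530,12)).items(): print(n,s(*a))
E
```

```text
gTfarL [672.02 283.6   70.  ]
gTfarR [671.79 271.86  70.  ]
gTnL [551.52 279.08  70.  ]
gTnR [551.3  267.48  70.  ]
flatfar [673.25 210.72   9.  ]
flatnear [553.5  206.96   9.  ]
cutfar [626.25 265.51   9.  ]
cutnear [598.89 265.36   9.  ]
stud [570.36  23.33  44.  ]
studfar [580.23  23.17  44.  ]
studnear [560.52  23.49  44.  ]
Vn1 [493.28  56.39  52.  ]
Vn2 [488.32  10.18  52.  ]
Vf1 [656.46  34.62  52.  ]
Vf2 [652.98  -9.2   52.  ]
b1 [660.05  62.72  12.  ]
b2 [647.85 -36.58  12.  ]
b3 [483.66 -13.68  12.  ]
b4 [496.    83.15  12.  ]
scene
gTl [555.64 279.75  70.  ]
gTr [676.67 284.11  70.  ]
flatl [558.05 218.47   0.  ]
flatr [679.56 221.25   0.  ]
cutl [603.02 235.1   35.  ]
stud [574.9   33.44  40.  ]
studtop [575.    32.93  44.  ]
b1 [487.69 -13.92  12.  ]
b2 [648.55 -35.83  12.  ]
```

Guard: length 120.5 mm (120 given), yaw +2.1°, top of the leg centred at about (613,276). V: length 165 mm (166 given), yaw −7.2°, stud at about (572.5,23), near mid-V. Both match the given sizes, so I'll go above the guard.

Request:
move_arm([
  [[-495,-119,0,0,0,-20.5,-1],[-495,-119,0,0,0,-20.5,-1],[-495,-119,0,0,0,-20.5,-1],[-495,-119,0,0,0,-20.5,-1],[-495,-119,0,0,0,-20.5,-1],[-495,-119,0,0,0,-20.5,-1],[-495,-119,0,0,0,-20.5,-1],[-495,-119,0,0,0,-20.5,-1],[-495,-119,0,0,0,-20.5,-1],[-495,-119,0,0,0,-20.5,-1],[-495,-119,0,0,0,-20.5,-1],[-495,-119,0,0,0,-20.5,-1]],
])

```text
clock: 1.1
tool_pos: [598.8, 285.0, 191.1]
tcp_rot: [[-0.999, -0.037, -0.001], [-0.037, 0.999, -0.0], [0.001, -0.0, -1.0]]
ft_force: [-0.3, 0.4, 0.4]
finger_gap: 0.998
grasp_force: 0.0
```

Request:
move_arm([
  [[0,0,0,0,0,0,-1],[0,0,0,0,0,0,-1],[0,0,0,0,0,0,-1]],
])

```text
clock: 1.35
tool_pos: [596.9, 286.2, 190.7]
tcp_rot: [[-0.999, -0.036, -0.002], [-0.036, 0.999, -0.0], [0.002, -0.0, -1.0]]
ft_force: [-1.3, 0.1, -0.2]
finger_gap: 1.001
grasp_force: 0.0
```

```bash
python3 - <<'E'
from rig import *
from h import *
s=state(); print(s["tool_pos"],s["tcp_rot"],s["joint_pos"],s["ft_force"])
f=grab_frame("wrist"); cv2.imwrite("pics/w1.png",f["image"][:,:,::-1]); np.savez("w1.npz",**f); print(-f["R"].T@f["t"],f["R"],f["mtx"][0])
E
```

```text
[596.94 286.23 190.68] [[-1.   -0.04 -0.  ]
 [-0.04  1.   -0.  ]
 [ 0.   -0.   -1.  ]] [ 0.38  0.43  1.31  0.    1.4  -1.22] [-1.26  0.07 -0.16]
[517.48 284.03 374.29] [[-0.04  1.    0.  ]
 [ 0.95  0.03  0.31]
 [ 0.31  0.01 -0.95]] [356.16   0.   282.84]
```

View pics/w1.png

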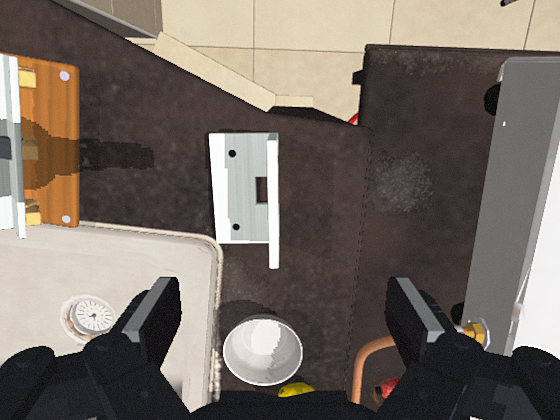

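The wrist view shows the upright leg's top edge as a strip from (273,133) to (274,267), columns 268–279. The cut-out is at (262,189).

```bash
python3 - <<'E'
from h import *
f=np.load("w1.npz")
for u,v,z in [(273,133,70),(274,267,70),(268,200,70),(279,200,70),(262,176,9),(262,203,9),(211,134,9),(218,243,9)]: print(u,v,onz(f,u,v,z))
E
```

```text
273 133 [548.5  276.93  70.  ]
274 267 [673.13 281.31  70.  ]
268 200 [607.22 274.09  70.  ]
279 200 [606.87 283.88  70.  ]
262 176 [599.29 265.22   9.  ]
262 203 [628.79 265.75   9.  ]
211 134 [557.96 213.06   9.  ]
218 243 [677.   217.71   9.  ]
```

Request:
move_arm([
  [[-16.5,-7.8,30,0,0,0,-1],[-16.5,-7.8,60,0,0,0,-1],[-16.5,-7.8,90,0,0,0,-1],[-16.5,-7.8,120,0,0,0,-1],[-16.5,-7.8,140,0,0,0,-1],[-16.5,-7.8,155,0,0,0,-1],[-16.5,-7.8,155,0,0,0,-1],[-16.5,-7.8,155,0,0,0,0.5],[-16.5,-7.8,155,0,0,0,1],[-16.5,-7.8,155,0,0,0,1],[-16.5,-7.8,155,0,0,0,1],[-16.5,-7.8,155,0,0,0,1]],
])

```text
clock: 2.4
tool_pos: [615.2, 279.8, 38.1]
tcp_rot: [[-0.999, -0.037, 0.002], [-0.037, 0.999, 0.001], [-0.002, 0.001, -1.0]]
ft_force: [0.2, 0.4, -0.4]
finger_gap: 0.299
grasp_force: 0.0
```

Request:
move_arm([
  [[0,0,0,0,0,0,1],[0,0,0,0,0,0,1],[0,0,0,0,0,0,1],[0,0,0,0,0,0,1],[0,0,0,0,0,0,1],[0,0,0,0,0,0,1]],
])

```text
clock: 2.9
tool_pos: [614.4, 279.3, 36.5]
tcp_rot: [[-0.999, -0.037, -0.0], [-0.037, 0.999, -0.0], [0.0, -0.0, -1.0]]
ft_force: [0.0, 0.2, 0.2]
finger_gap: 0.003
grasp_force: 0.0
```

The fingers shut on nothing, so I'll look.

```bash
python3 - <<'E'
from rig import *
from h import *
for n in ("wrist","scene"):
    f=grab_frame(n); cv2.imwrite(f"pics/{n}2.png",f["image"][:,:,::-1]); np.savez(f"{n}2.npz",**f)
a=cv2.imread("pics/wrist2.png"); b=cv2.imread("pics/scene2.png")[90:190,240:370]
cv2.imwrite("pics/m2.png",np.hstack([cv2.resize(a,(467,350)),cv2.resize(b,(330,350))]))
E
```

```text
(no output)
```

View pics/m2.png

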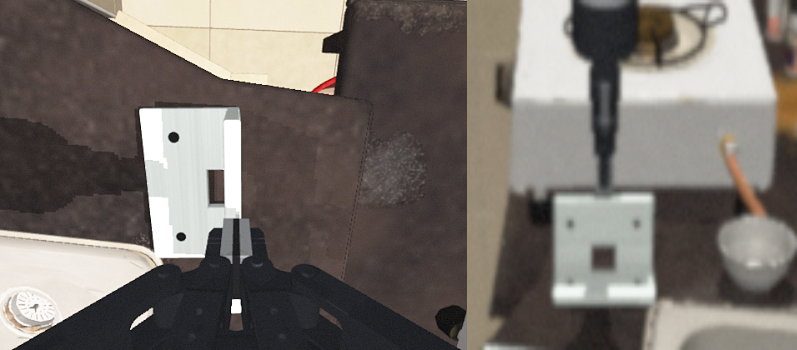

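```bash
python3 - <<'E'
from rig import *
from h import *
s=state();p=s["tool_pos"];print(p,s["finger_gap"],s["grasp_force"])
for n in ("wrist2","scene2"):
    f=np.load(n+".npz")
    for dz in (0,19,35):
        q=f["mtx"]@(f["R"]@(p+[0,0,dz])+f["t"]); print(n,dz,q[:2]/q[2])
a=cv2.imread("pics/wrist2.png")[110:330,150:390]; b=cv2.imread("pics/scene2.png")[125:185,255:315]
cv2.imwrite("pics/m3.png",np.hstack([cv2.resize(a,None,fx=1.8,fy=1.8),cv2.resize(b,(360,396))]))
E
```

```text
[614.4  279.35  36.5 ] 0.0004016495803488674 0.0
wrist2 0 [281.69 243.85]
wrist2 19 [281.58 258.83]
wrist2 35 [281.47 273.97]
scene2 0 [292.96 155.71]
scene2 19 [293.01 150.21]
scene2 35 [293.05 145.51]
```

View pics/m3.png

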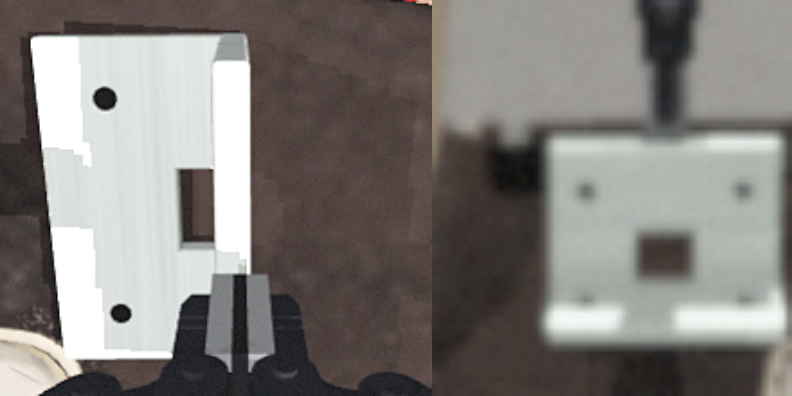

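```bash
python3 - <<'E'
from h import *
f=np.load("w1.npz")
R=np.array([[-.999,-.036,0],[-.036,.999,0],[0,0,-1]])
for x in (0,11):
  for y in (42,57):
   for z in (0,-13,-32,-45):
    p=np.array([596.9,286.2,190.7])+R@[x,y,z]; q=f["mtx"]@(f["R"]@p+f["t"]); print(x,y,z,q[:2]/q[2])
E
```

```text
0 42 0 [356.63 243.86]
0 42 -13 [361.52 253.75]
0 42 -32 [369.95 270.81]
0 42 -45 [376.84 284.75]
0 57 0 [383.45 243.86]
0 57 -13 [390.11 253.75]
0 57 -32 [401.6  270.81]
0 57 -45 [411.   284.75]
11 42 0 [357.91 225.42]
11 42 -13 [362.98 234.25]
11 42 -32 [371.74 249.52]
11 42 -45 [378.93 262.06]
11 57 0 [385.19 225.42]
11 57 -13 [392.1  234.25]
11 57 -32 [404.04 249.52]
11 57 -45 [413.84 262.06]
```

Both the wrist and scene views put the real fingertips about 38 mm behind the reported TCP, above the leg's top edge. That explains the empty close. The sideways alignment is good, so I'll open, go 38 mm lower and close again.

Request:
move_arm([
  [[0,0,-10,0,0,0,-1],[0,0,-10,0,0,0,-1],[0,0,-10,0,0,0,-1],[0,0,-10,0,0,0,-1],[0,0,-10,0,0,0,-1],[0,0,-10,0,0,0,-1],[0,0,-10,0,0,0,-1],[0,0,10,0,0,0,-1],[0,0,25,0,0,0,-1],[0,0,38,0,0,0,-1],[0,0,38,0,0,0,-1],[0,0,38,0,0,0,-1]],
])

```text
clock: 4.0
tool_pos: [613.6, 279.1, -2.3]
tcp_rot: [[-0.999, -0.037, -0.002], [-0.037, 0.999, -0.001], [0.002, -0.001, -1.0]]
ft_force: [-0.0, -0.0, 0.5]
finger_gap: 0.999
grasp_force: 0.0
```

Request:
move_arm([
  [[0,0,0,0,0,0,1],[0,0,0,0,0,0,1],[0,0,0,0,0,0,1],[0,0,0,0,0,0,1],[0,0,0,0,0,0,1],[0,0,0,0,0,0,1],[0,0,0,0,0,0,1],[0,0,0,0,0,0,1],[0,0,0,0,0,0,1],[0,0,0,0,0,0,1],[0,0,0,0,0,0,1]],
])

```text
clock: 4.92
tool_pos: [614.7, 279.2, -0.9]
tcp_rot: [[-0.999, -0.037, 0.001], [-0.037, 0.999, -0.0], [-0.001, -0.0, -1.0]]
ft_force: [-0.1, -1.9, 5.4]
finger_gap: 0.095
grasp_force: 59.6
```

Gripped: the gap is 8 mm with 60 N on the pads. Next I'll lift, and have a helper compute the shift and turn to a hover pose.

Request:
move_arm([
  [[0,0,-20,0,0,0,1],[0,0,-50,0,0,0,1],[0,0,-80,0,0,0,1],[0,0,-110,0,0,0,1],[0,0,-140,0,0,0,1],[0,0,-160,0,0,0,1],[0,0,-160,0,0,0,1]],
])

```text
clock: 5.5
tool_pos: [617.3, 281.0, 163.3]
tcp_rot: [[-0.999, -0.037, 0.008], [-0.037, 0.999, 0.004], [-0.008, 0.003, -1.0]]
ft_force: [1.4, 1.9, -1.6]
finger_gap: 0.097
grasp_force: 58.8
```

```bash
cat >> h.py <<'E'
from scipy.spatial.transform import Rotation as Ro
def target(yaw=-7.16,tilt=45):
    c,s=np.cos(np.radians(yaw)),np.sin(np.radians(yaw)); a=np.array([c,s,0]);l=np.array([-s,c,0]);Z=np.array([0,0,1.])
    t=np.radians(tilt); u=np.sin(t)*l+np.cos(t)*Z
    z=-u;x=-a;y=np.cross(z,x); return np.c_[x,y,z]
RIDGE=np.array([0,4.5,-0.9])   # ridge middle in tool frame
def rel(st,ridge,Rf):
    R0=st["tcp_rot"]; d=R0.T@(np.array(ridge)-Rf@RIDGE-st["tool_pos"]); return d,np.degrees(Ro.from_matrix(R0.T@Rf).as_rotvec())
E
python3 - <<'E'
from rig import *
from h import *
s=state();print(s["tool_pos"],s["finger_gap"],s["grasp_force"],s["ft_force"],s["joint_pos"])
print(rel(s,[572.5,23.2,140],target()))
E
```

```text
[617.26 280.96 163.29] 0.09691922641651261 58.77436637878418 [ 1.41  1.89 -1.61] [ 0.36  0.46  1.32  0.    1.35 -1.24]
(array([  55.07, -259.76,   19.4 ]), array([45.13,  4.07,  8.63]))
```

Request:
move_arm([
  [[5,-25,0,6,0.5,1.1,1],[10,-55,2,12,1.1,2.3,1],[17,-85,4,18,1.6,3.4,1],[24,-115,6,24,2.2,4.6,1],[31,-145,8,30,2.7,5.7,1],[39,-180,10,36,3.2,6.9,1],[47,-215,12,41,3.7,7.8,1],[52,-240,15,44,4,8.4,1],[55,-260,17,45.1,4.1,8.6,1],[55,-260,19,45.1,4.1,8.6,1],[55,-260,19,45.1,4.1,8.6,1],[55,-260,19,45.1,4.1,8.6,1]],
])

```text
clock: 6.5
tool_pos: [568.8, 18.1, 138.0]
tcp_rot: [[-0.992, 0.08, -0.095], [0.124, 0.7, -0.703], [0.01, -0.709, -0.705]]
ft_force: [-0.4, -0.5, -2.6]
finger_gap: 0.1
grasp_force: 59.4
```

Request:
move_arm([
  [[0,0,0,0,0,0,1],[0,0,0,0,0,0,1],[0,0,0,0,0,0,1],[0,0,0,0,0,0,1],[0,0,0,0,0,0,1],[0,0,0,0,0,0,1]],
])

```text
clock: 7.0
tool_pos: [569.2, 17.8, 139.8]
tcp_rot: [[-0.992, 0.082, -0.094], [0.124, 0.7, -0.704], [0.008, -0.71, -0.704]]
ft_force: [-0.2, 0.5, -3.0]
finger_gap: 0.097
grasp_force: 59.3
```

```bash
python3 - <<'E'
from rig import *
from h import *
s=state();print(s["tool_pos"],s["finger_gap"],s["grasp_force"],s["ft_force"],s["joint_pos"]);print(s["tcp_rot"]);print(target())
print(s["tool_pos"]+s["tcp_rot"]@RIDGE,rel(s,[572.5,23.2,140],target()))
for n in ("top","scene"):
    f=grab_frame(n); cv2.imwrite(f"pics/{n}4.png",f["image"][:,:,::-1]); np.savez(f"{n}4.npz",**f)
a=cv2.imread("pics/top4.png")[150:260,190:320]; b=cv2.imread("pics/scene4.png")[110:240,215:335]
cv2.imwrite("pics/m4.png",np.hstack([cv2.resize(a,(416,352),interpolation=2),cv2.resize(b,(384,416),interpolation=2)[:352]]))
E
```

```text
[569.2   17.77 139.83] 0.09698555983886258 59.33560252189636 [-0.19  0.49 -3.01] [ 0.41  0.6   1.47 -0.66  1.55 -0.86]
[[-0.99  0.08 -0.09]
 [ 0.12  0.7  -0.7 ]
 [ 0.01 -0.71 -0.7 ]]
[[-0.99  0.09 -0.09]
 [ 0.12  0.7  -0.7 ]
 [-0.   -0.71 -0.71]]
[569.65  21.55 137.27] (array([-2.58, -0.55, -3.33]), array([-0.21, -0.29,  0.32]))
```

View pics/m4.png

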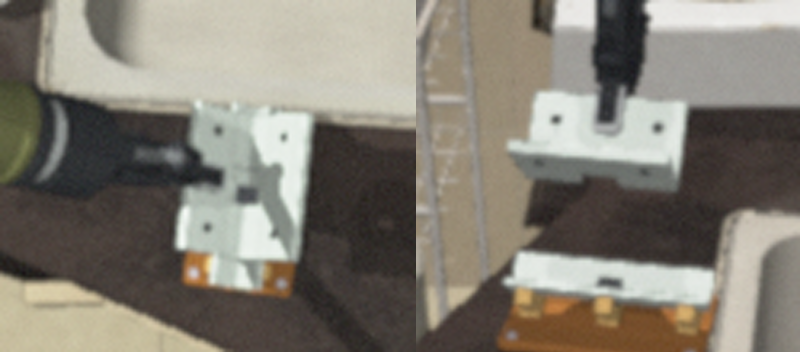

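The guard is held V-up above the carrier, with the cut-out visible in both views. Leg-tip corners in the left panel are at (178,248), (297,260), (312,113) and (194,101). I'll check the guard's centre against the hand.

```bash
python3 - <<'E'
from rig import *
from h import *
T=np.load("top4.npz");S=np.load("scene4.npz")
z=137.3
P=np.array([onz(T,(x+.5)/3.2-.5+190,(y+.5)/3.2-.5+150,z+h) for x,y,h in [(178,248,49.5),(194,101,49.5),(297,260,49.5),(312,113,49.5)]])
print(P,P.mean(0),P[1]-P[0],P[3]-P[2])
print("cut",onz(T,(246+.5)/3.2-.5+190,(195+.5)/3.2-.5+150,z+6))
# scene: near leg tip ends; ridge bottoms; cut; stud
for n,x,y,h in [("tipL",508-416,143,z+49.5),("tipR",683-416,163,z+49.5),("cutL",610-416,182,z),("cutR",647-416,187,z),("stud",610-416,284,44)]:
    print(n,onz(S,(x+.5)/3.2-.5+215,(y+.5)/3.2-.5+110,h))
E
```

```text
[[514.29  74.97 186.8 ]
 [633.08  60.8  186.8 ]
 [502.86 -19.79 186.8 ]
 [621.39 -34.29 186.8 ]] [567.9   20.42 186.8 ] [118.79 -14.17   0.  ] [118.52 -14.51   0.  ]
cut [560.94  21.2  143.3 ]
tipL [504.61  -4.99 186.8 ]
tipR [634.59 -31.14 186.8 ]
cutL [577.35  27.69 137.3 ]
cutR [606.44  20.89 137.3 ]
stud [576.03  25.07  44.  ]
```

Guard centre in the top view is (567.9,20.4) against the stud/V line at (570.4,23.3), so it needs about +2.5 and +2.9 mm. Next I'll compute the descent.

```bash
python3 - <<'E'
from rig import *
from h import *
s=state()
for z in (100,60,48,40,34,32): print(z,*rel(s,[572.2,24.4,z],target()))
E
```

```text
100 [-2.49 28.7  23.85] [-0.23 -0.31  0.33]
60 [-2.8  57.09 52.02] [-0.23 -0.31  0.33]
48 [-2.9  65.61 60.47] [-0.23 -0.31  0.33]
40 [-2.96 71.29 66.11] [-0.23 -0.31  0.33]
34 [-3.01 75.55 70.33] [-0.23 -0.31  0.33]
32 [-3.02 76.97 71.74] [-0.23 -0.31  0.33]
```

Request:
move_arm([
  [[-2.5,15,12,-0.2,-0.3,0.3,1],[-2.5,29,24,-0.2,-0.3,0.3,1],[-2.7,43,38,-0.2,-0.3,0.3,1],[-2.8,52,47,-0.2,-0.3,0.3,1],[-2.9,60,55,-0.2,-0.3,0.3,1],[-2.9,65.6,60.5,-0.2,-0.3,0.3,1],[-2.9,65.6,60.5,-0.2,-0.3,0.3,1],[-2.9,65.6,60.5,-0.2,-0.3,0.3,1],[-2.9,65.6,60.5,-0.2,-0.3,0.3,1],[-2.9,65.6,60.5,-0.2,-0.3,0.3,1]],
])

```text
clock: 7.93
tool_pos: [572.3, 20.6, 51.3]
tcp_rot: [[-0.992, 0.089, -0.087], [0.124, 0.701, -0.702], [-0.001, -0.707, -0.707]]
ft_force: [-0.3, -0.5, -1.7]
finger_gap: 0.097
grasp_force: 59.3
```

```bash
python3 - <<'E'
from rig import *
from h import *
s=state();print(s["ft_force"],s["tool_pos"]+s["tcp_rot"]@RIDGE)
for z in (44,40,36,34,32): print(z,*rel(s,[572.2,24.4,z],target()))
E
```

```text
[-0.34 -0.47 -1.74] [572.77  24.4   48.76]
44 [0.57 3.31 3.41] [-0.01  0.04 -0.03]
40 [0.57 6.14 6.24] [-0.01  0.04 -0.03]
36 [0.58 8.97 9.07] [-0.01  0.04 -0.03]
34 [ 0.58 10.39 10.48] [-0.01  0.04 -0.03]
32 [ 0.58 11.8  11.9 ] [-0.01  0.04 -0.03]
```

Request:
move_arm([
  [[0.5,2,2,0,0,0,1],[0.5,3.4,3.4,0,0,0,1],[0.5,4.8,4.8,0,0,0,1],[0.5,6.2,6.2,0,0,0,1],[0.5,6.9,6.9,0,0,0,1],[0.5,6.9,6.9,0,0,0,1]],
])

```text
clock: 8.43
tool_pos: [570.9, 20.5, 40.3]
tcp_rot: [[-0.992, 0.087, -0.089], [0.124, 0.701, -0.702], [0.001, -0.708, -0.706]]
ft_force: [-0.6, 0.7, -2.5]
finger_gap: 0.093
grasp_force: 59.3
```

No contact force with the ridge at about z 38, below the stud top at 44, so the cut-out is going over the stud. I'll continue down.

Request:
move_arm([
  [[0,0.7,0.7,0,0,0,1],[0,1.4,1.4,0,0,0,1],[0,2.1,2.1,0,0,0,1],[0,2.8,2.8,0,0,0,1],[0,2.8,2.8,0,0,0,1],[0,2.8,2.8,0,0,0,1]],
])

```text
clock: 8.93
tool_pos: [571.5, 20.5, 37.6]
tcp_rot: [[-0.992, 0.088, -0.088], [0.124, 0.701, -0.703], [-0.0, -0.708, -0.706]]
ft_force: [0.8, 2.8, 4.8]
finger_gap: 0.091
grasp_force: 60.4
```

Request:
move_arm([
  [[0,0.5,0.5,0,0,0,1],[0,1,1,0,0,0,1],[0,1,1,0,0,0,1],[0,1,1,0,0,0,1]],
])

```text
clock: 9.27
tool_pos: [571.7, 20.5, 37.3]
tcp_rot: [[-0.992, 0.088, -0.087], [0.124, 0.7, -0.703], [-0.001, -0.709, -0.706]]
ft_force: [0.6, 4.8, 9.6]
finger_gap: 0.093
grasp_force: 61.3
```

```bash
python3 - <<'E'
from rig import *
from h import *
s=state();print(s["ft_force"],s["moment"],s["tool_pos"]+s["tcp_rot"]@RIDGE,s["tool_pos"])
for n in ("top","scene"):
    f=grab_frame(n); cv2.imwrite(f"pics/{n}5.png",f["image"][:,:,::-1]); np.savez(f"{n}5.npz",**f)
a=cv2.imread("pics/top5.png")[160:250,220:310]; b=cv2.imread("pics/scene5.png")[150:230,230:330]
cv2.imwrite("pics/m5.png",np.hstack([cv2.resize(a,(350,350),interpolation=2),cv2.resize(b,(438,350),interpolation=2)]))
E
```

```text
[0.55 4.77 9.61] [-0.35  0.65 -0.23] [572.22  24.28  34.79] [571.74  20.5   37.34]
```

View pics/m5.png

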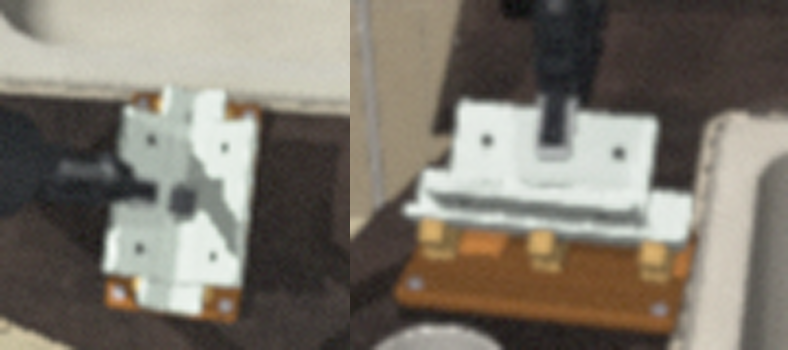

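The guard sits in the V over the stud, and the ridge reads z ≈ 34.8 with firm contact (34 expected). I'll ease the preload, release half-open and retract along the leg.

Request:
move_arm([
  [[0,-0.7,-0.7,0,0,0,1],[0,-0.7,-0.7,0,0,0,0.7],[0,-0.7,-0.7,0,0,0,0.4],[0,-0.7,-0.7,0,0,0,0.1],[0,-0.7,-0.7,0,0,0,0],[0,-0.7,-0.7,0,0,0,0],[0,-0.7,-0.7,0,0,0,0],[0,-0.7,-0.7,0,0,0,0]],
])

```text
clock: 10.03
tool_pos: [571.0, 20.5, 36.1]
tcp_rot: [[-0.992, 0.087, -0.089], [0.125, 0.701, -0.702], [0.001, -0.708, -0.707]]
ft_force: [0.0, 0.8, 0.8]
finger_gap: 0.5
grasp_force: 0.0
```

Request:
move_arm([
  [[0,0,-10,0,0,0,0],[0,0,-25,0,0,0,0],[0,0,-50,0,0,0,0],[0,0,-80,0,0,0,0],[0,0,-110,0,0,0,0],[0,0,-140,0,0,0,0],[0,0,-160,0,0,0,0],[0,0,-160,0,0,0,0],[0,0,-160,0,0,0,0],[0,0,-160,0,0,0,0]],
])

```text
clock: 10.87
tool_pos: [584.5, 132.3, 148.8]
tcp_rot: [[-0.992, 0.086, -0.09], [0.124, 0.701, -0.702], [0.002, -0.708, -0.706]]
ft_force: [-0.7, 0.6, 0.4]
finger_gap: 0.501
grasp_force: 0.0
```

```bash
python3 - <<'E'
from rig import *
from h import *
s=state();print(s["ft_force"],s["tool_pos"],s["finger_gap"])
for n in ("top","scene"):
    f=grab_frame(n); cv2.imwrite(f"pics/{n}6.png",f["image"][:,:,::-1]); np.savez(f"{n}6.npz",**f)
a=cv2.imread("pics/top6.png")[160:250,220:310]; b=cv2.imread("pics/scene6.png")[150:230,230:330]
cv2.imwrite("pics/m6.png",np.hstack([cv2.resize(a,(350,350),interpolation=2),cv2.resize(b,(438,350),interpolation=2)]))
E
```

```text
[-0.71  0.59  0.42] [584.54 132.35 148.76] 0.5009540423554847
```

View pics/m6.png

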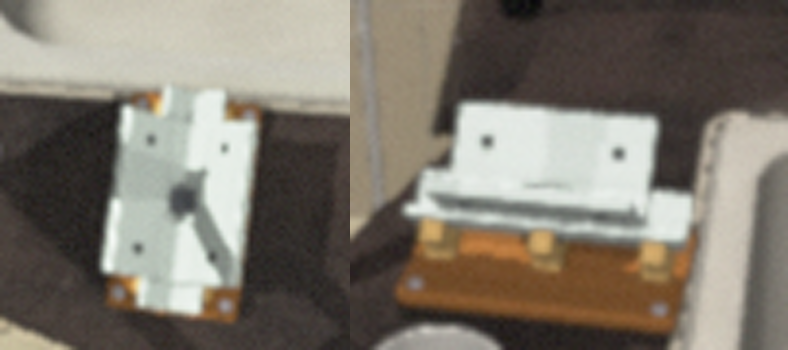

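The guard lies in the V, clear of the gripper, with its cut-out over the stud at panel (183,198). As a numeric check of the seat height, I'll intersect the scene rays of the left leg's top corners with the leg-tip plane. Home gives about 90 mm, off the stud about 100.

```bash
python3 - <<'E'
from h import *
S=np.load("scene6.npz");T=np.load("top6.npz")
l=np.array([.125,.992,0]);a=np.array([.992,-.125,0]);v=np.array([570.4,23.3,0])
for x,y in [(461,100),(658,120),(560,110)]:
    c,d=ray(S,(x-350+.5)/4.38-.5+230,(y+.5)/4.375-.5+150); k=((v-c)@l+43)/(d@l); p=c+k*d; print(p,"along",(p-v)@a)
# same check with the carrier's own near rim top, inner edge of right leg: expected z about 52-54, cross -20..-24
P=np.array([onz(T,(x+.5)/3.889-.5+220,(y+.5)/3.889-.5+160,83.5) for x,y in [(103,272),(122,104),(235,286),(257,121)]]);print(P,P.mean(0))
f0=np.load("top0.npz")["image"].astype(int);f1=T["image"].astype(int)
print("tumbler/cup change",np.abs(f0-f1)[195:270,325:412].max(2).mean())
E
```

```text
[519.84  73.02  92.98] along -56.365660176746786
[638.92  58.01  90.59] along 63.6356217633651
[580.15  65.42  91.81] along 4.407736098433647
[[515.91  80.5   83.5 ]
 [637.51  65.44  83.5 ]
 [504.06 -13.78  83.5 ]
 [623.14 -32.03  83.5 ]] [570.16  25.03  83.5 ]
tumbler/cup change 6.309885057471265
```

```bash
python3 -c "
from rig import *
print(hand_in())"
```

```text
the job is handed in; nothing more can be done
None
```

The guard is packed V-up in the carrier with its cut-out over the stud, let go and handed in at about 11 s: the ridge measured about 35 mm against 34 mm for fully home, and the cup and tumbler were never approached.

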